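# Take the depth of a drilled hole and lock the gauge

## Robot

A 6-joint arm with a two-finger parallel gripper is mounted at the origin on a cart in front of the work surface, level with it; the furniture and walls round the work are solid. World frame = base frame: x ahead of the robot, y to its left, z up, the work surface at z = 0. Lengths are in m, angles in degrees, forces in N, time in s.
With the tool pointing down it reaches from about 0.25 to 0.725 m from the base axis. Payload 9.7 kg.
Tool frame: the origin (TCP) lies at the very end of the fingers, on their centre line; the grasp point (between the pads) lies 19 mm behind it (bot.grip_depth is the distance from the TCP to the grasp point, in m); z points along the fingers, y is the direction in which the jaws open and shut (so a half turn about z gives the same grasp; the last joint's range is limited). The gripper opens to 85 mm and grips with 20 to 120 N. Pads are 22 mm wide; open, the fingers measure 114 mm over their backs; the gripper's body (76 mm by 85 mm) begins 54 mm behind the grasp point. The pads swing forward as they close: fully open they stand 13 mm farther back than shut.
Start: joints at [77.292, 4.979, 10.078, 95.1, 0, 90], TCP at [0.121, 0.537, 0.231] pointing down, gripper open.
Joint ranges: [-179.16, 179.16], [-48.56, 103.87], [-65.8, 70.77], [-126.05, 130.52], [-82.76, 87.17], [-180, 180]. Speed limits (degrees/s): [127.2, 127.2, 147.25, 180, 180, 180].

## Interface

Orientations are given as [roll, pitch, yaw] about the fixed x, y, z axes, in that order (R = Rz(yaw) Ry(pitch) Rx(roll)).
In Python, from workcell import bot, viewer gives the robot as it stands.
- The arm moves only by the tool arm_command, never from a script. Its argument "motion" is a list of rows, each a list of 3 entries, a list of its own where there are three numbers: the opening, from 0 (shut) to 1 (fully open), then the shift along the tool's x, y, z in units of 60 mm (1.0 is 60 mm), then the turn, a rotation vector about the tool's x, y, z in units of 6 degrees (1.0 is 6 degrees). A call has 1 to 12 rows; each row shifts and turns the commanded pose from where the row before left it, along the tool's axes as they then stand; what a row does not reach is not made up. A row lasts 1/8 s, in which the tool goes at most 62.5 mm and 10.7 degrees, less where a joint would pass 70% of its speed; a pose out of reach is approached as far as the arm can. A call is refused whole if a number of a shift passes 1 or a number of a turn 1, either way. A call with a gripper value outside its range is refused whole. The fingers move at their own pace and stop on an object; "newtons" is the grip in N (left out, the last holds). Time passes only in rows, so rows that do not move let the fingers close. It gives the time, the measured TCP pose, the force and the opening at its end, in the units of the state.
- bot.get_obs(): the state, without advancing time (a new reading comes with each control period).
- viewer.camera(name): name is "scene" or "top" or "wrist"; returns the picture (420x560x3 uint8, blue, green, red); there is no depth.
- viewer.calibration(name): a dict with "fx", "fy", "cx", "cy" (pixels), "k1" (the pictures are not rectified: a ray, as slopes to the right and down, at radius r is drawn at 1 + k1 r^2 times it, then the intrinsics apply), "T" (4x4, takes a point from camera to world coordinates). Camera axes: x right, y down, z forward; pixel columns grow to the right and rows downward; lengths in m; the calibration is good to about 2 mm. A picture is of the moment at which its call begins: read the wrist's pose just before it. calibration takes no time and is no camera call; for the wrist camera it gives the pose at the moment of the call.
- bot.job_done(): hands the job in, once; it reports no verdict.
The state is a dict: "time": time; "q": joint angles; "qd": joint speeds; "joint_efforts": joint torques, N m; "ee_pos": TCP position; "tcp_rot": TCP orientation; "wrist_force": force on the tool from outside, world axes, zero at the start; "torque": the same for the moment, N m; "opening": finger opening in m.
Only numpy, scipy, OpenCV 4.12 (cv2) and the standard library are available. Lean on these libraries where they do the work, as an engineer would, in place of code of your own. Each camera call takes 0.05 s, during which the arm holds its last target.

## Task

Take the depth of the hole in the wooden block with the depth gauge: push the probe down by the bar knob on its top until its sprung tip rests lightly on the bottom of the hole, and with the tip still bearing there turn the knob fully clockwise to lock the probe at that height, then let go. The probe slides freely with the knob fully anticlockwise, and springs back up unless it is locked. Press only gently so that the tip does not dent the wood, and leave the bottle, the covered dish and the timer where they stand.

Things in the scene. Friction and masses are not known exactly. Their poses are not given: they have to be found in the camera images.
- gauge: Bench depth gauge, fixed. Grey base plate 150 x 100 x 12 mm, steel column (24 mm thick) 66 mm along +x, and a grey upright guide sleeve (34 mm across, 86 to 166 mm above the table) in which the probe slides; only the probe and its knob stand higher than 168 mm. Origin: on the table under the probe's axis; z up, x from the probe to the column.
- block: Wooden block 58 x 58 x 58 mm, fixed in the gauge under the probe, its top 70 mm above the table. An 18 mm blind hole goes straight down in the middle of its top, in line with the probe; its depth is unknown and differs every time, 14 to 46 mm. Origin: centre of its underside; z up.
- probe: Steel rod, 11 mm thick, sliding up and down in the sleeve by 62 mm. Origin: end of its tip (not pushed in); z up; 78 mm above the table at the top of the travel. Unlocked, a spring lifts it to the top: about 3 N hold it down, 0.6 N more at the bottom, plus 0.6 N of rubbing. Starts unlocked, at the top.
- knob_grip (a point): Centre of the knob on top of the probe, where to grip: a black upright bar 46 mm long (x axis), 14 mm wide (y axis, grip across it), 28 mm high (z up, 14 mm above and below this point), with a 28 mm flange under it. On the probe's axis, 172 mm above the tip; moves up and down with the probe and turns about the vertical. The space round and above it is free.
- lock_knob (a joint): Turn of the knob, rad: 0 = fully anticlockwise seen from above (open; the bar then points along the gauge's x axis), 1.3 = fully clockwise (locked); stops at both ends. The brake begins to bear at about 0.3 (and drags on the probe from there on) and grips at the end. Takes 0.05 N m to turn, up to 0.25 as the brake closes. Starts open, 0 to 0.2.
- dropper_bottle: Bystander: small dropper bottle, 34 mm across, 78 mm high, loose. Origin: centre of its underside.
- covered_dish: Bystander: flat covered dish, 65 mm across, 14 mm high, loose. Origin: centre of its underside.
- bench_timer: Bystander: small box-shaped bench timer with a dial knob on its front, 51 x 67 x 66 mm, loose. Origin: centre of its underside.
- probe_tip (a point): End of the probe's sprung tip, not pushed in (same point as the probe's origin). The tip is a 7 mm plunger: about 1 N starts to push it in, then 0.7 N more for each mm, about 5 N when fully in at 6 mm; beyond that it is hard.

How it is judged (in metres and radians):
On the way, in this order (a step that is already met when the one before it is completed fails the run):
1. the unlocked probe's tip rests on the bottom of the hole (over 0.6 N, knob below 0.4 rad) (contact force between probe and block above 0.6 N and value of joint lock_knob below 0.4 rad), for 0.2 s.
2. the knob is turned clockwise to lock (over 1.05 rad) with the tip still on the bottom (over 0.5 N) (contact force between probe and block above 0.5 N and value of joint lock_knob above 1.05 rad), for 0.2 s.
At the end, for the whole second after the job is handed in: The knob is locked (past 1.05 rad clockwise) and released, and the probe stands still with its tip bearing on the bottom of the hole with 0.5 to 8 N (all of step 2 and contact force between probe and block below 8 N and linear speed of probe below 0.005 m/s); the robot touches nothing.
It fails at once if the probe presses on the block with more than 12 N (contact force between probe and block above 12 N).
It fails at once if the robot knocks the wooden block with more than 20 N (contact force between any of the arm, the fingers and block above 20 N).
It fails at once if the dropper bottle, covered dish or timer is moved more than 20 mm (distance of any of dropper_bottle, covered_dish, bench_timer from where it was at the start of the episode above 0.02 m).
It also fails if it takes over 45 s, if anything falls off the work surface, if the arm or the gripper's body presses on something with over 40 N, if the wrist force passes 120 N, or if a joint passes its speed limit or range.

## Working session

There is one attempt and no reset: what is moved stays moved. The work goes in short steps, Python scripts to look and compute and a tool call to move; the robot and the scene stay as the last step left them, time stands still between calls to the robot, and variables do not carry over. Pictures are saved under pics/ and viewed, and the job is handed in when it is done.

Besides the shell and the picture viewer there is one more tool, called after "Call:" by a JSON object that holds its "name" and its "arguments". arm_command: Moves the arm, as the interface text tells. Its arguments: {"type":"object","properties":{"motion":{"type":"array"},"newtons":{"type":"number"}},"required":["motion"]}

```bash
ls; mkdir -p pics
python3 - <<'E'
from workcell import bot, viewer
import cv2
o=bot.get_obs(); print(o, bot.grip_depth)
for n in("scene","top","wrist"):
    cv2.imwrite(f"pics/{n}0.png",viewer.camera(n)); c=viewer.calibration(n); print(n,c)
E
```

```text
pics
{'time': 0.0, 'q': array([7.72920740e+01, 5.01035347e+00, 1.00341456e+01, 9.51006237e+01,
       1.12613103e-03, 8.99997116e+01]), 'qd': array([ 0.01132977,  0.0264314 , -0.02542643, -0.04939565, -0.01227291,
        0.01051936]), 'joint_efforts': array([ 4.32127517e-04, -5.20390821e+01,  4.64803433e+01,  1.65902852e-02,
       -6.89592366e-05,  2.28279816e-06]), 'ee_pos': array([0.12093133, 0.53629419, 0.23058748]), 'tcp_rot': array([-1.79923168e+02, -1.12651679e-03,  1.67292361e+02]), 'wrist_force': array([-0.17152334, -0.20245527, -0.6116406 ]), 'torque': array([ 0.01732628,  0.00621577, -0.02242625]), 'opening': 0.08511716960030977} 0.0187
scene {'fx': 393.2736782028509, 'fy': 393.2736782028509, 'cx': 276.57401986492084, 'cy': 211.30377829409008, 'k1': -0.010673217648911461, 'T': array([[ 0.7461499 , -0.35006733,  0.56631545,  0.0886647 ],
       [-0.66530534, -0.36000279,  0.65403883, -0.55092562],
       [-0.02508249, -0.8647837 , -0.50151771,  0.59053397],
       [ 0.        ,  0.        ,  0.        ,  1.        ]])}
top {'fx': 414.22458291811535, 'fy': 414.22458291811535, 'cx': 281.05309413080903, 'cy': 211.50068948151315, 'k1': -0.036276745245293424, 'T': array([[-0.01502315, -0.9854484 ,  0.16930964,  0.41425353],
       [-0.99971277,  0.01796586,  0.01586203, -0.00743015],
       [-0.01867301, -0.16902272, -0.98543525,  1.11301615],
       [ 0.        ,  0.        ,  0.        ,  1.        ]])}
wrist {'fx': 316.612622531248, 'fy': 316.612622531248, 'cx': 281.0113073279075, 'cy': 206.99305126873057, 'k1': 0.007894092937989141, 'T': array([[ 0.21919587,  0.9351081 ,  0.27843493,  0.04925764],
       [ 0.97567913, -0.20954042, -0.06436651,  0.55369691],
       [-0.00184627,  0.28577203, -0.95829585,  0.37514382],
       [ 0.        ,  0.        ,  0.        ,  1.        ]])}
```

View pics/scene0.png

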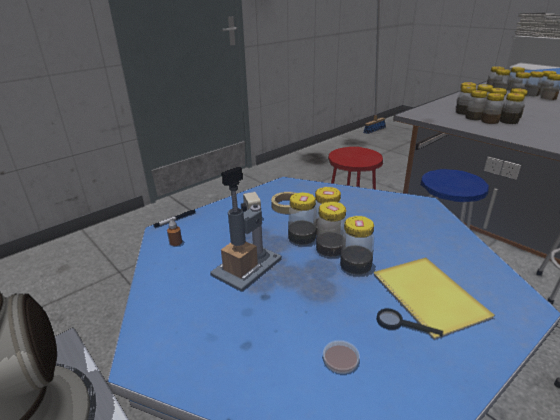

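View pics/top0.png

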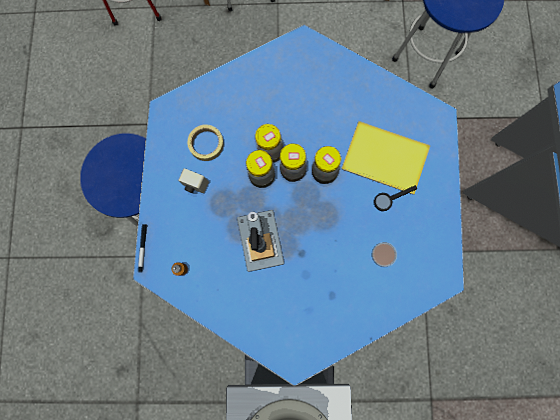

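The scene view shows the gauge at about (245,250) with its knob at (232,175). In the top view the knob is near (257,240), the base plate spans about (237–284, 210–270), the bottle is at (179,268), the dish at (384,254) and the timer at (194,180). I'll zoom in next.

Run:
```python
import cv2,numpy as np
t=cv2.imread("pics/top0.png")[195:285,210:310]; s=cv2.imread("pics/scene0.png")[155:295,190:300]
t=cv2.resize(t,None,fx=5.5,fy=5.5,interpolation=cv2.INTER_CUBIC)
cv2.imwrite("pics/topz.png",t); cv2.imwrite("pics/scz.png",cv2.resize(s,None,fx=4.2,fy=4.2,interpolation=cv2.INTER_CUBIC))
```

```text
(no output)
```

View pics/topz.png

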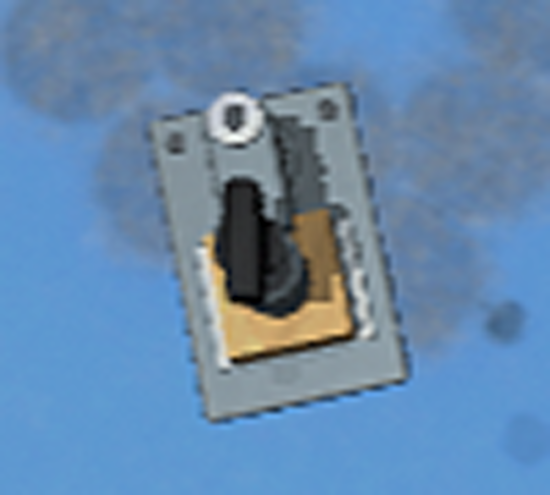

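View pics/scz.png

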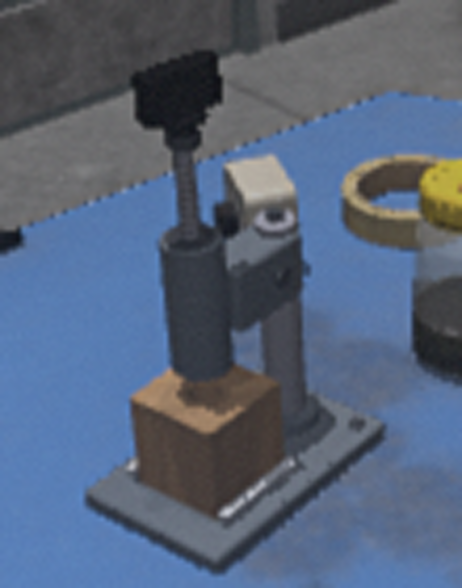

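View pics/wrist0.png

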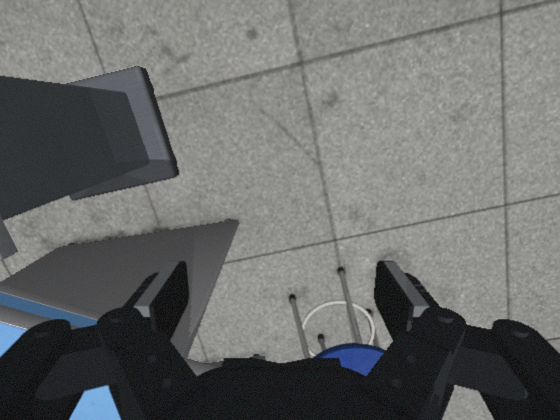

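```bash
cat > h.py <<'E'
import numpy as np,cv2
from workcell import bot,viewer
def ray(c,p):
    K=np.array([[c["fx"],0,c["cx"]],[0,c["fy"],c["cy"]],[0,0,1]])
    u=cv2.undistortPoints(np.array([[p]],float),K,np.array([c["k1"],0,0,0.]))[0,0]
    T=c["T"]; d=T[:3,:3]@np.array([u[0],u[1],1]); return T[:3,3],d/np.linalg.norm(d)
def onz(c,p,z):
    o,d=ray(c,p); return o+d*(z-o[2])/d[2]
def proj(c,P):
    K=np.array([[c["fx"],0,c["cx"]],[0,c["fy"],c["cy"]],[0,0,1]])
    M=np.linalg.inv(c["T"]); return cv2.projectPoints(np.array([P],float),cv2.Rodrigues(M[:3,:3])[0],M[:3,3],K,np.array([c["k1"],0,0,0.]))[0].ravel()
def tri(c1,p1,c2,p2):
    a,d=ray(c1,p1); b,e=ray(c2,p2)
    A=np.stack([d,-e],1); s=np.linalg.lstsq(A,b-a,rcond=None)[0]
    P,Q=a+s[0]*d,b+s[1]*e; return (P+Q)/2,np.linalg.norm(P-Q)
E
python3 - <<'E'
from h import *
t=viewer.calibration("top"); s=viewer.calibration("scene")
T=lambda x,y:(210+(x+.5)/5.5-.5,195+(y+.5)/5.5-.5); S=lambda x,y:(190+(x+.5)/4.2-.5,155+(y+.5)/4.2-.5)
C=[onz(t,T(*p),.012) for p in [(150,122),(352,85),(410,378),(210,420)]]
print(np.array(C)); e=(C[0]+C[1]-C[2]-C[3])/2; print("plate yaw",np.degrees(np.arctan2(e[1],e[0])),np.linalg.norm(e)); 
f=(C[0]+C[3]-C[1]-C[2])/2; print(np.degrees(np.arctan2(f[1],f[0]))-90,np.linalg.norm(f)); print("plate ctr",np.mean(C,0))
B=[onz(t,T(*p),.07) for p in [(328,210),(352,335),(232,358)]];print(np.array(B),"block c",(B[0]+B[2])/2)
# bar top face in top
E=[onz(t,T(*p),.264) for p in [(240,180),(247,300)]]; print(E,np.linalg.norm(E[0]-E[1]),np.degrees(np.arctan2(*(E[0]-E[1])[1::-1])))
# bar mask centroids
for n,c,r in(("top0",t,(225,220,270,260)),("scene0",s,(215,160,250,192))):
    im=cv2.imread(f"pics/{n}.png"); m=(im.max(2)<45).astype(np.uint8); x0,y0,x1,y1=r
    ys,xs=np.nonzero(m[y0:y1,x0:x1]); print(n,len(xs),xs.mean()+x0,ys.mean()+y0,xs.min()+x0,xs.max()+x0,ys.min()+y0,ys.max()+y0)
    
print(tri(t,T(243,240),s,S(178,90)))
E
```

```text
[[0.59116493 0.12973382 0.012     ]
 [0.60777456 0.03037973 0.012     ]
 [0.46440045 0.00423387 0.012     ]
 [0.44585366 0.10051059 0.012     ]]
plate yaw 10.857325709825508 0.14697362638535322
10.187766872672341 0.0993823215188679
plate ctr [0.5272984 0.0662145 0.012    ]
[[0.53930596 0.04015453 0.07      ]
 [0.48169826 0.02978388 0.07      ]
 [0.47210044 0.08470263 0.07      ]] block c [0.5057032  0.06242858 0.07      ]
[array([0.52796642, 0.06432063, 0.264     ]), array([0.48279378, 0.06188449, 0.264     ])] 0.045238278469616026 3.0869475629306886
top0 157 256.89171974522293 241.54777070063693 249 269 220 259
scene0 328 232.125 176.84146341463415 221 242 167 189
(array([0.50557273, 0.06530164, 0.24946945]), np.float64(0.0030086385772053366))
```

The knob is at about (0.5055, 0.064). The gauge yaw is about 10.5° and the bar yaw about 3°. I'll move to hover above it.

Call:
{"name": "arm_command", "arguments": {"motion": [[1,[-0.2,-0.15,-0.8],[0,0,0]],[1,[-0.68,-0.53,-0.2],[0,0,0]],[1,[-0.68,-0.53,-0.2],[0,0,0]],[1,[-0.68,-0.53,-0.2],[0,0,0]],[1,[-0.68,-0.53,-0.2],[0,0,0]],[1,[-0.68,-0.53,-0.1],[0,0,0]],[1,[-0.68,-0.53,0],[0,0,0]],[1,[-0.68,-0.53,0],[0,0,0]],[1,[-0.68,-0.53,0],[0,0,0]],[1,[-0.68,-0.53,0],[0,0,0]],[1,[-0.68,-0.53,0],[0,0,0]],[1,[-0.68,-0.53,0],[0,0,0]]]}}

```text
time: 1.65
ee_pos: [0.4924, 0.0836, 0.3332]
tcp_rot: [180.0, -0.0, 167.3]
wrist_force: [0.3, 0.6, -0.5]
opening: 0.0853
```

Call:
{"name": "arm_command", "arguments": {"motion": [[1,[-0.2,-0.15,0],[0,0,-1]],[1,[0,0,0],[0,0,-1]],[1,[0,0,0],[0,0,-0.67]],[1,[0,0,0],[0,0,0]]]}}

```text
time: 2.15
ee_pos: [0.5013, 0.0736, 0.333]
tcp_rot: [-180.0, -0.0, -176.7]
wrist_force: [0.1, -0.8, -0.7]
opening: 0.0852
```

Run:
```python
from h import *
o=bot.get_obs(); c=viewer.calibration("wrist"); im=viewer.camera("wrist"); cv2.imwrite("pics/w1.png",im)
cv2.imwrite("pics/s1.png",viewer.camera("scene"))
print(o["time"],o["q"],o["ee_pos"],o["tcp_rot"],o["wrist_force"]); 
import pickle; pickle.dump(c,open("w1.pkl","wb"))
print(proj(c,[.5055,.064,.264]))
```

```text
2.15 [8.35748929e+00 2.72745357e+00 1.93172735e+01 1.06618073e+02
 7.49454302e-04 5.08334250e+00] [0.50129446 0.07364849 0.33304822] [-1.79998243e+02 -2.82079257e-02 -1.76725854e+02] [ 0.13324852 -0.75160509 -0.65930123]
[265.65343343 225.0833902 ]
```

View pics/w1.png

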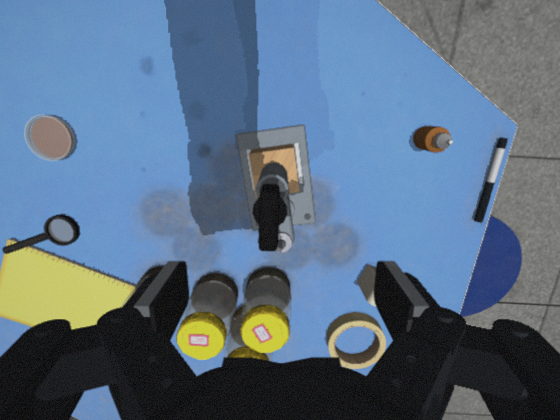

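Run:
```python
from h import *
im=cv2.imread("pics/w1.png")[160:270,220:320]
im=np.clip(im.astype(float)*2.2+15,0,255).astype(np.uint8)
cv2.imwrite("pics/w1z.png",cv2.resize(im,None,fx=5,fy=5,interpolation=cv2.INTER_CUBIC))
```

```text
(no output)
```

View pics/w1z.png

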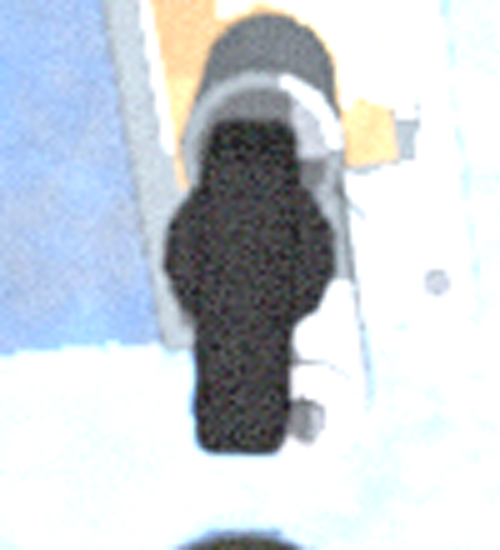

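Run:
```python
from h import *
import pickle; c=pickle.load(open("w1.pkl","rb"))
Z=lambda x,y:(220+(x+.5)/5-.5,160+(y+.5)/5-.5)
f=onz(c,Z(243,452),.264); print("far top",f)
for z in(.236,.264): print(z,onz(c,Z(253,122),z))
print("flange",onz(c,Z(249,252),.236),onz(c,Z(249,252),.23))
for a,b in(((207,160),(198,420)),((298,160),(288,420))):
    p,q=onz(c,Z(*a),.264),onz(c,Z(*b),.264); print(p,q,np.degrees(np.arctan2(*(q-p)[1::-1])))
```

```text
far top [0.52475651 0.06671949 0.264     ]
0.236 [0.48152983 0.06516277 0.236     ]
0.264 [0.47532004 0.06580152 0.264     ]
flange [0.50273119 0.06554603 0.236     ] [0.50458864 0.06541868 0.23      ]
[0.48106653 0.05969187 0.264     ] [0.52007528 0.05993912 0.264     ] 0.36315661557811
[0.4803331  0.07229102 0.264     ] [0.51931291 0.07302903 0.264     ] 1.084657839551203
```

The wrist view shows the bar running from about (271,184) to (269,250). That puts its centre near (0.504, 0.065), yaw about 2°. I'll descend with the fingers kept above the flange (TCP z ≈ 0.242) and close gently.

Call:
{"name": "arm_command", "arguments": {"motion": [[1,[-0.05,-0.14,0],[0,0,0.1]],[1,[0,0,0.3],[0,0,0]],[1,[0,0,0.4],[0,0,0]],[1,[0,0,0.4],[0,0,0]],[1,[0,0,0.3],[0,0,0]],[1,[0,0,0.1],[0,0,0]],[1,[0,0,0],[0,0,0]]]}}

```text
time: 3.12
ee_pos: [0.5048, 0.0653, 0.2434]
tcp_rot: [-180.0, -0.0, -177.3]
wrist_force: [0.8, 0.1, 0.2]
opening: 0.0854
```

Run:
```python
from h import *
o=bot.get_obs(); c=viewer.calibration("wrist"); im=viewer.camera("wrist"); cv2.imwrite("pics/w2.png",im)
s=viewer.camera("scene");cv2.imwrite("pics/s2.png",cv2.resize(s[120:300,160:340],None,fx=3,fy=3))
print(o["time"],o["q"],o["ee_pos"],o["tcp_rot"],o["wrist_force"]); 
print(proj(c,[.504,.0655,.264]))
```

```text
3.125 [ 7.37252105e+00 -3.67816954e-01  5.91310463e+00  9.62888507e+01
 -2.69395432e-03  4.69323287e+00] [0.50477403 0.06529903 0.24343311] [-1.79996666e+02 -7.68210013e-03 -1.77320712e+02] [0.82351109 0.07115954 0.2027684 ]
[278.86617095 284.86259331]
```

View pics/w2.png

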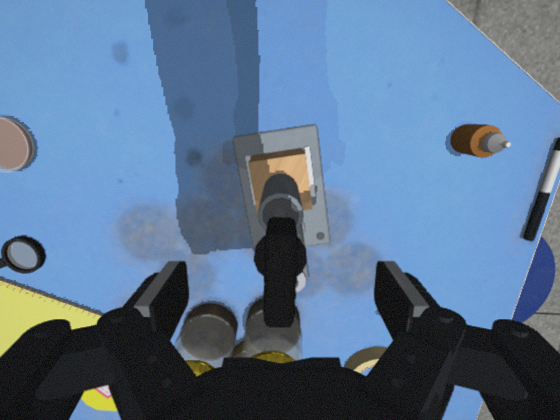

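View pics/s2.png

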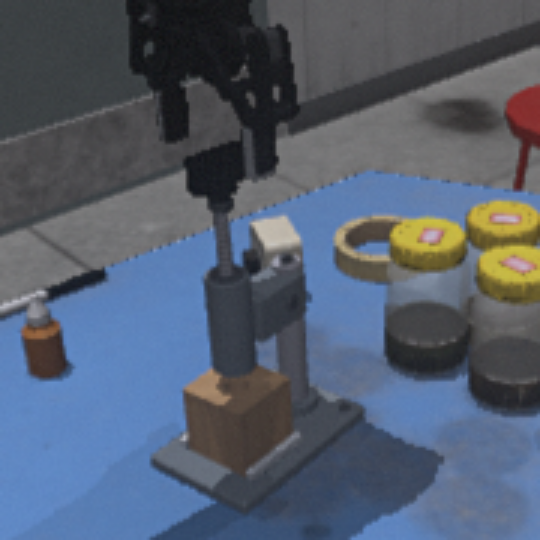

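Run:
```python
from h import *
c=viewer.calibration("scene")
for z in(.2434,.2564):
  for y in(.0653-.0427,.0653-.057,.0653+.0427): print(z,y,(proj(c,[.505,y,z])-[160,120])*3)
```

```text
0.2434 0.022599999999999995 [256.22504974 195.73371774]
0.2434 0.008299999999999995 [269.56566458 202.61909413]
0.2434 0.108 [182.75570463 157.81647518]
0.2564 0.022599999999999995 [254.95027532 178.04485864]
0.2564 0.008299999999999995 [268.38792668 184.77267095]
0.2564 0.108 [180.99617491 141.02135739]
```

The bar sits midway between the pads. The open fingertips are at about z 0.256, so they will reach about 0.243 when shut, clear of the flange. Closing.

Call:
{"name": "arm_command", "arguments": {"motion": [[0,[0,0,0],[0,0,0]],[0,[0,0,0],[0,0,0]],[0,[0,0,0],[0,0,0]],[0,[0,0,0],[0,0,0]],[0,[0,0,0],[0,0,0]],[0,[0,0,0],[0,0,0]],[0,[0,0,0],[0,0,0]],[0,[0,0,0],[0,0,0]]], "newtons": 40}}

```text
time: 4.22
ee_pos: [0.505, 0.0649, 0.2435]
tcp_rot: [-179.9, 0.0, -177.3]
wrist_force: [0.6, -5.2, 2.1]
opening: 0.0127
```

```bash
cat > st.py <<'E'
from h import *
F=[];M=[];P=[]
for i in range(4):
    o=bot.get_obs(); F.append(o["wrist_force"]);M.append(o["torque"]);P.append(o["ee_pos"]); viewer.camera("top")
print(round(o["time"],2),"F",np.mean(F,0).round(2),np.std(F,0).round(2),"M",np.mean(M,0).round(3),"P",(np.mean(P,0)*1000).round(2),"rot",o["tcp_rot"].round(2),"op",round(o["opening"]*1000,2),"q6",round(o["q"][5],1))
E
python3 st.py
```

```text
4.38 F [ 1.14 -5.04  2.08] [0.48 0.09 0.23] M [-0.952 -0.219 -0.007] P [505.    64.9  243.55] rot [-1.7993e+02  4.0000e-02 -1.7732e+02] op 13.19 q6 4.7
```

Call:
{"name": "arm_command", "arguments": {"motion": [[0,[0,-0.007,0],[0,0,0]],[0,[0,0,0.03],[0,0,0]],[0,[0,0,0.04],[0,0,0]],[0,[0,0,0.04],[0,0,0]],[0,[0,0,0.04],[0,0,0]],[0,[0,0,0.03],[0,0,0]],[0,[0,0,0],[0,0,0]]], "newtons": 60}}

```text
time: 5.3
ee_pos: [0.505, 0.0649, 0.2322]
tcp_rot: [-180.0, 0.0, -177.3]
wrist_force: [1.7, -4.5, 2.6]
opening: 0.0125
```

```bash
python3 st.py
```

```text
5.45 F [ 1.79 -4.84  2.8 ] [0.19 0.22 0.49] M [-0.941 -0.471 -0.031] P [504.97  64.9  232.25] rot [-1.7997e+02  2.0000e-02 -1.7730e+02] op 12.64 q6 4.6
```

Call:
{"name": "arm_command", "arguments": {"motion": [[0,[0,-0.01,0.03],[0,0,0]],[0,[0,0,0.04],[0,0,0]],[0,[0,0,0.03],[0,0,0]],[0,[0,0,0],[0,0,0]]]}}

```text
time: 6.0
ee_pos: [0.5049, 0.0647, 0.2263]
tcp_rot: [180.0, 0.0, -177.3]
wrist_force: [2.9, -0.6, 3.0]
opening: 0.0123
```

```bash
python3 st.py
```

```text
6.15 F [3.21 0.26 2.61] [0.33 0.69 0.25] M [ 0.151 -0.692 -0.052] P [504.94  64.75 226.38] rot [ 1.7997e+02  1.0000e-02 -1.7728e+02] op 12.65 q6 4.6
```

Call:
{"name": "arm_command", "arguments": {"motion": [[0,[-0.005,0,0.02],[0,0,0]],[0,[0,0,0.02],[0,0,0]],[0,[0,0,0.01],[0,0,0]],[0,[0,0,0],[0,0,0]]]}}

```text
time: 6.7
ee_pos: [0.505, 0.0647, 0.2233]
tcp_rot: [180.0, -0.0, -177.3]
wrist_force: [1.9, 3.0, 2.5]
opening: 0.013
```

Call:
{"name": "arm_command", "arguments": {"motion": [[0,[0,0,0.02],[0,0,0]],[0,[0,0,0.02],[0,0,0]],[0,[0,0,0.01],[0,0,0]],[0,[0,0,0],[0,0,0]]]}}

```text
time: 7.2
ee_pos: [0.505, 0.0646, 0.2203]
tcp_rot: [180.0, -0.0, -177.3]
wrist_force: [-0.3, 4.0, 3.0]
opening: 0.0126
```

```bash
python3 st.py
```

```text
7.35 F [0.17 4.55 2.31] [0.74 0.38 0.63] M [ 0.972 -0.084 -0.025] P [505.02  64.61 220.34] rot [ 1.7999e+02 -2.0000e-02 -1.7728e+02] op 12.55 q6 4.6
```

Call:
{"name": "arm_command", "arguments": {"motion": [[0,[0,0.005,0.02],[0,0,0]],[0,[0,0,0.02],[0,0,0]],[0,[0,0,0.01],[0,0,0]],[0,[0,0,0],[0,0,0]]]}}

```text
time: 7.9
ee_pos: [0.505, 0.0647, 0.2174]
tcp_rot: [-180.0, -0.0, -177.3]
wrist_force: [-0.3, 2.7, 2.3]
opening: 0.0128
```

Call:
{"name": "arm_command", "arguments": {"motion": [[0,[0,0,0.02],[0,0,0]],[0,[0,0,0.02],[0,0,0]],[0,[0,0,0.01],[0,0,0]],[0,[0,0,0],[0,0,0]]]}}

```text
time: 8.4
ee_pos: [0.5051, 0.0647, 0.2143]
tcp_rot: [-180.0, -0.0, -177.3]
wrist_force: [-0.0, 0.8, 2.3]
opening: 0.0122
```

```bash
python3 st.py
```

```text
8.55 F [-0.5   1.19  2.41] [0.33 0.86 0.5 ] M [ 0.276  0.154 -0.013] P [505.05  64.72 214.35] rot [-1.7999e+02 -2.0000e-02 -1.7729e+02] op 12.52 q6 4.6
```

Call:
{"name": "arm_command", "arguments": {"motion": [[0,[0,0,0.02],[0,0,0]],[0,[0,0,0.02],[0,0,0]],[0,[0,0,0.01],[0,0,0]],[0,[0,0,0],[0,0,0]]]}}

```text
time: 9.1
ee_pos: [0.5051, 0.0647, 0.2114]
tcp_rot: [-180.0, -0.0, -177.3]
wrist_force: [-1.2, -0.1, 3.1]
opening: 0.013
```

Call:
{"name": "arm_command", "arguments": {"motion": [[0,[0,0,0.02],[0,0,0]],[0,[0,0,0.02],[0,0,0]],[0,[0,0,0.01],[0,0,0]],[0,[0,0,0],[0,0,0]]]}}

```text
time: 9.6
ee_pos: [0.5051, 0.0648, 0.2083]
tcp_rot: [-180.0, -0.0, -177.3]
wrist_force: [-1.2, -0.3, 2.9]
opening: 0.0124
```

```bash
python3 st.py
```

```text
9.75 F [-1.56  0.04  2.85] [0.29 0.55 0.32] M [-0.003  0.337 -0.025] P [505.08  64.76 208.36] rot [-1.7999e+02 -1.0000e-02 -1.7729e+02] op 12.71 q6 4.6
```

Call:
{"name": "arm_command", "arguments": {"motion": [[0,[0,0,0.02],[0,0,0]],[0,[0,0,0.02],[0,0,0]],[0,[0,0,0.01],[0,0,0]],[0,[0,0,0],[0,0,0]]]}}

```text
time: 10.3
ee_pos: [0.5051, 0.0648, 0.2054]
tcp_rot: [-180.0, -0.0, -177.3]
wrist_force: [-3.0, -1.2, 2.6]
opening: 0.0126
```

```bash
python3 st.py
```

```text
10.45 F [-2.42 -0.97  2.62] [0.42 0.35 0.18] M [-0.139  0.359  0.007] P [505.08  64.77 205.37] rot [-1.8000e+02 -1.0000e-02 -1.7729e+02] op 12.74 q6 4.6
```

Call:
{"name": "arm_command", "arguments": {"motion": [[0,[0,0,0.02],[0,0,0]],[0,[0,0,0.02],[0,0,0]],[0,[0,0,0.01],[0,0,0]],[0,[0,0,0],[0,0,0]]]}}

```text
time: 11.0
ee_pos: [0.5051, 0.0648, 0.2024]
tcp_rot: [-180.0, -0.0, -177.3]
wrist_force: [-2.1, -1.0, 2.9]
opening: 0.0126
```

```bash
python3 st.py
```

```text
11.15 F [-1.71 -0.98  2.88] [0.35 0.65 0.2 ] M [-0.198  0.405 -0.023] P [505.08  64.78 202.37] rot [-1.8000e+02 -1.0000e-02 -1.7729e+02] op 12.41 q6 4.6
```

Call:
{"name": "arm_command", "arguments": {"motion": [[0,[0,0,0.02],[0,0,0]],[0,[0,0,0.02],[0,0,0]],[0,[0,0,0.01],[0,0,0]],[0,[0,0,0],[0,0,0]]]}}

```text
time: 11.7
ee_pos: [0.5051, 0.0648, 0.1994]
tcp_rot: [-180.0, -0.0, -177.3]
wrist_force: [-1.8, -1.6, 2.6]
opening: 0.0126
```

```bash
python3 st.py
python3 - <<'E'
from h import *
s=viewer.camera("scene");cv2.imwrite("pics/s3.png",cv2.resize(s[120:300,160:340],None,fx=3,fy=3))
E
```

```text
11.85 F [-2.29 -1.51  2.86] [0.29 0.17 0.55] M [-0.255  0.427  0.026] P [505.1   64.79 199.37] rot [-1.8000e+02 -1.0000e-02 -1.7729e+02] op 12.87 q6 4.6
```

View pics/s3.png

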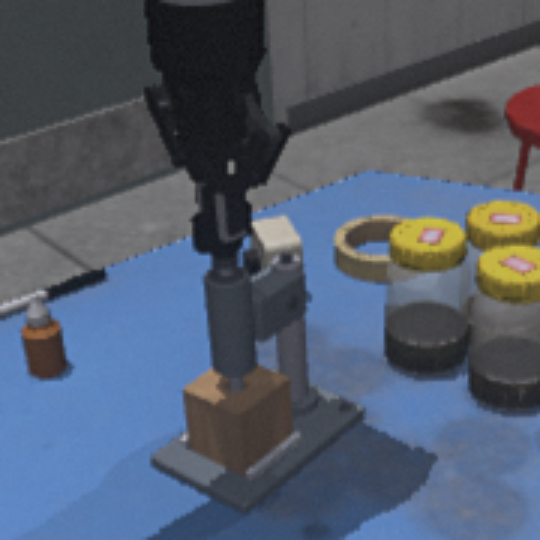

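The scene view shows the knob at (220,240) following the gripper, and the rod entering the hole at (235,383).

Call:
{"name": "arm_command", "arguments": {"motion": [[0,[0,0,0.02],[0,0,0]],[0,[0,0,0.02],[0,0,0]],[0,[0,0,0.01],[0,0,0]],[0,[0,0,0],[0,0,0]]]}}

```text
time: 12.45
ee_pos: [0.5051, 0.0648, 0.1968]
tcp_rot: [180.0, 0.0, -177.3]
wrist_force: [-1.7, -2.3, 6.0]
opening: 0.0126
```

```bash
python3 st.py
```

```text
12.6 F [-2.88 -1.91  5.64] [0.99 0.46 0.21] M [-0.297  0.627 -0.043] P [505.12  64.81 196.78] rot [ 1.8000e+02  2.0000e-02 -1.7729e+02] op 12.45 q6 4.6
```

Contact: Fz rose about 2.8 N above the sliding force, with the tip about 2.5 mm in. That was held for more than 0.2 s unlocked. Now I'll turn the knob clockwise.

Call:
{"name": "arm_command", "arguments": {"motion": [[0,[0,0,0],[0,0,0.5]],[0,[0,0,0],[0,0,1]],[0,[0,0,0],[0,0,1]],[0,[0,0,0],[0,0,1]],[0,[0,0,0],[0,0,0.5]],[0,[0,0,0],[0,0,0]]]}}

```text
time: 13.4
ee_pos: [0.5049, 0.0644, 0.1968]
tcp_rot: [-180.0, 0.0, 158.7]
wrist_force: [-3.5, -4.3, 6.7]
opening: 0.0126
```

```bash
python3 st.py
```

```text
13.55 F [-3.37 -4.05  6.62] [0.21 0.21 0.15] M [-0.787  1.078  0.033] P [504.91  64.37 196.75] rot [-1.7995e+02  1.0000e-02  1.5870e+02] op 12.58 q6 28.6
```

Call:
{"name": "arm_command", "arguments": {"motion": [[0,[0.003,-0.006,0],[0,0,0.5]],[0,[0,0,0],[0,0,1]],[0,[0,0,0],[0,0,1]],[0,[0,0,0],[0,0,1]],[0,[0,0,0],[0,0,0.5]],[0,[0,0,0],[0,0,0]]]}}

```text
time: 14.35
ee_pos: [0.5046, 0.0639, 0.1968]
tcp_rot: [-179.9, 0.1, 134.6]
wrist_force: [-3.6, -5.4, 6.1]
opening: 0.0123
```

```bash
python3 st.py
```

```text
14.5 F [-3.57 -5.3   6.26] [0.47 0.33 0.27] M [-1.19   1.108  0.055] P [504.62  63.86 196.73] rot [-1.7994e+02  6.0000e-02  1.3469e+02] op 12.71 q6 52.6
```

Call:
{"name": "arm_command", "arguments": {"motion": [[0,[0,-0.008,0],[0,0,0.5]],[0,[0,0,0],[0,0,1]],[0,[0,0,0],[0,0,0.8]],[0,[0,0,0],[0,0,0.2]],[0,[0,0,0],[0,0,0]],[0,[0,0,0],[0,0,0]]]}}

```text
time: 15.3
ee_pos: [0.5043, 0.0636, 0.1967]
tcp_rot: [-180.0, 0.1, 119.7]
wrist_force: [-2.7, -4.1, 6.5]
opening: 0.0127
```

```bash
python3 st.py
```

```text
15.45 F [-2.73 -4.08  6.84] [0.44 0.46 0.3 ] M [-1.073  1.182  0.01 ] P [504.26  63.63 196.7 ] rot [-1.7995e+02  6.0000e-02  1.1970e+02] op 12.4 q6 67.5
```

Call:
{"name": "arm_command", "arguments": {"motion": [[0,[0,0,0],[0,0,0.2]],[0,[0,0,0],[0,0,0.2]],[0,[0,0,0],[0,0,0]]]}}

```text
time: 15.88
ee_pos: [0.5042, 0.0637, 0.1967]
tcp_rot: [-180.0, 0.1, 117.3]
wrist_force: [-1.7, -5.1, 6.2]
opening: 0.013
```

```bash
python3 st.py
```

```text
16.02 F [-2.51 -5.21  6.61] [0.47 0.14 0.28] M [-0.977  1.297  0.059] P [504.21  63.66 196.69] rot [-1.7995e+02  5.0000e-02  1.1730e+02] op 12.48 q6 69.9
```

Call:
{"name": "arm_command", "arguments": {"motion": [[0,[0,0,0],[0,0,0.2]],[0,[0,0,0],[0,0,0.1]],[0,[0,0,0],[0,0,0]]]}}

```text
time: 16.45
ee_pos: [0.5042, 0.0637, 0.1967]
tcp_rot: [-180.0, 0.1, 115.5]
wrist_force: [-2.6, -4.3, 7.0]
opening: 0.0127
```

```bash
python3 st.py
```

```text
16.6 F [-3.22 -4.79  6.91] [0.36 0.37 0.46] M [-0.997  1.307  0.446] P [504.2   63.68 196.7 ] rot [-1.7996e+02  5.0000e-02  1.1552e+02] op 12.45 q6 71.7
```

Call:
{"name": "arm_command", "arguments": {"motion": [[0,[0,0,0],[0,0,0.1]],[0,[0,0,0],[0,0,0.1]],[0,[0,0,0],[0,0,0]]]}}

```text
time: 17.02
ee_pos: [0.5042, 0.0637, 0.1967]
tcp_rot: [-180.0, 0.1, 114.4]
wrist_force: [-3.3, -5.9, 7.0]
opening: 0.0128
```

```bash
python3 st.py
```

```text
17.18 F [-3.43 -5.68  6.95] [0.37 0.24 0.38] M [-1.     1.286  0.86 ] P [504.18  63.67 196.71] rot [-1.7995e+02  6.0000e-02  1.1436e+02] op 12.23 q6 72.9
```

The hard stop is confirmed by the torque rising 0.4 N m per degree. I'll ease the wind-up and release.

Call:
{"name": "arm_command", "arguments": {"motion": [[0,[0,0,0],[0,0,-0.15]],[0.3,[0,0,0],[0,0,0]],[0.4,[0,0,0],[0,0,0]],[0.6,[0,0,0],[0,0,0]],[0.8,[0,0,0],[0,0,0]],[1,[0,0,0],[0,0,0]],[1,[0,0,0],[0,0,0]],[1,[0,0,0],[0,0,0]]]}}

```text
time: 18.23
ee_pos: [0.5045, 0.0642, 0.1965]
tcp_rot: [180.0, 0.0, 115.2]
wrist_force: [-0.3, -0.0, 1.0]
opening: 0.0853
```

```bash
python3 st.py
python3 - <<'E'
from h import *
s=viewer.camera("scene");cv2.imwrite("pics/s4.png",cv2.resize(s[120:300,160:340],None,fx=3,fy=3))
cv2.imwrite("pics/w4.png",viewer.camera("wrist"))
E
```

```text
18.38 F [-0.16  0.28 -0.21] [0.45 0.39 1.08] M [-0.003  0.004  0.005] P [504.46  64.2  196.48] rot [180.     0.   115.21] op 85.4 q6 72.0
```

View pics/s4.png

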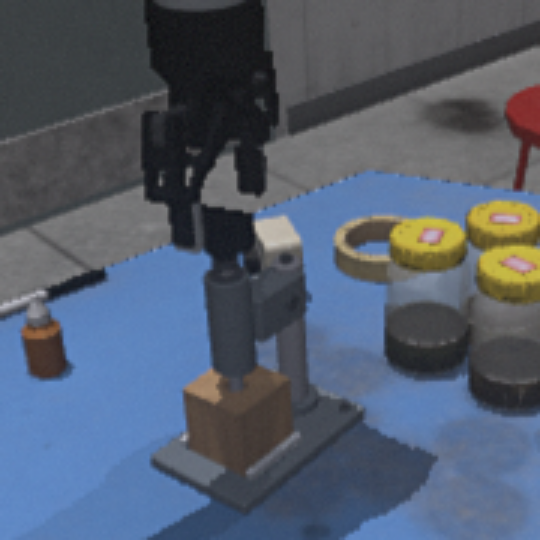

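View pics/w4.png

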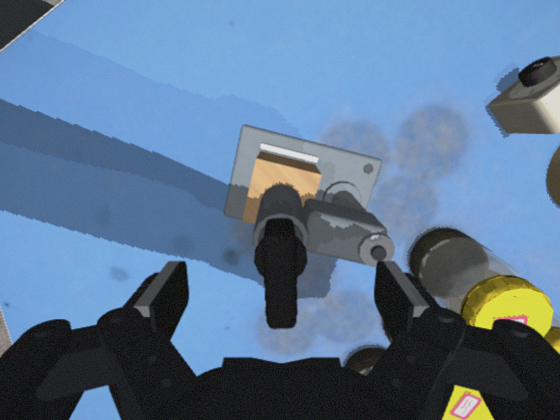

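The probe has stayed down. In the wrist view the bar at (282,270) lies along the image column, which is the locked direction, and the fingers are clear. I'll retreat straight up and check again.

Call:
{"name": "arm_command", "arguments": {"motion": [[1,[0,0,-0.2],[0,0,0]],[1,[0,0,-0.5],[0,0,0]],[1,[0,0,-0.7],[0,0,0]],[1,[0,0,-0.6],[0,0,0]],[1,[0,0,-0.2],[0,0,0]],[1,[0,0,0],[0,0,0]],[1,[0,0,0],[0,0,0]]]}}

```text
time: 19.4
ee_pos: [0.5043, 0.0642, 0.3272]
tcp_rot: [-179.9, -0.0, 115.2]
wrist_force: [0.8, -0.4, -0.0]
opening: 0.0851
```

```bash
python3 st.py
python3 - <<'E'
from h import *
c=viewer.calibration("wrist"); w=viewer.camera("wrist"); cv2.imwrite("pics/w5.png",w)
s=viewer.camera("scene");cv2.imwrite("pics/s5.png",cv2.resize(s[120:300,160:340],None,fx=3,fy=3))
t=viewer.camera("top");cv2.imwrite("pics/t5.png",t)
import pickle; pickle.dump(c,open("w5.pkl","wb"))
m=(w.max(2)<45).astype(np.uint8); n,l,st,ce=cv2.connectedComponentsWithStats(m[150:300,220:340]); print(st[1:][st[1:,4]>100],)
E
```

```text
19.55 F [ 0.61 -0.06 -0.27] [0.44 0.53 0.76] M [-0.014 -0.03   0.01 ] P [504.23  64.17 327.28] rot [-1.7991e+02 -3.0000e-02  1.1521e+02] op 85.06 q6 72.0
[[ 47  20  29  58 865]]
```

View pics/s5.png

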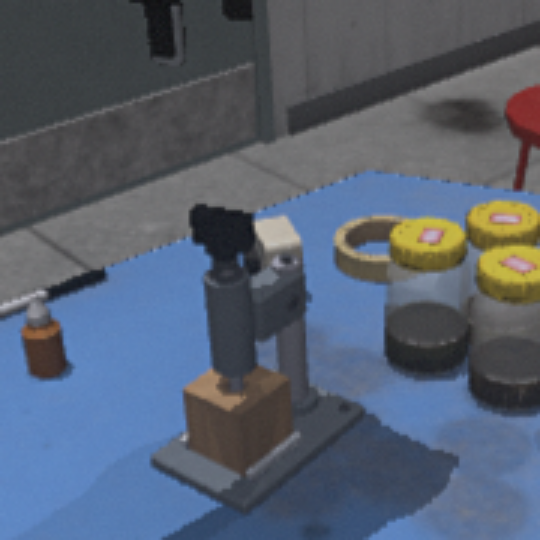

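View pics/w5.png

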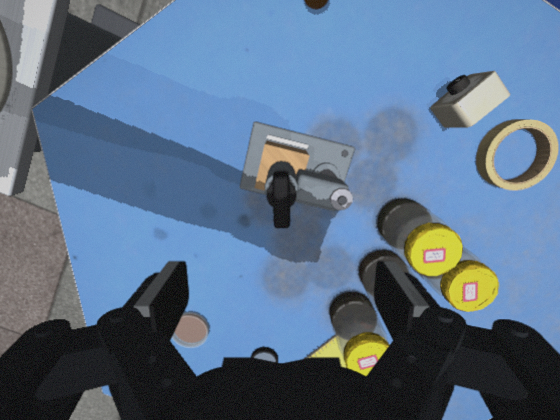

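Run:
```python
from h import *
c=viewer.calibration("scene")
for z in(.2033,.206,.25): print(z,(proj(c,[.5045,.064,z])-[160,120])*3)
a=cv2.imread("pics/s4.png").astype(int);b=cv2.imread("pics/s5.png").astype(int)
# rod in gap + flange/sleeve region unchanged between release and retreat
print(np.abs(a-b)[255:400,195:260].mean())
print(bot.get_obs()["time"])
w=cv2.imread("pics/w5.png"); import pickle; c=pickle.load(open("w5.pkl","rb"))
m=(w.max(2)<45)[170:228,267:296]
L=[]
for r in (40,52): 
    x=np.nonzero(m[r])[0]; L.append(onz(c,(267+x.mean(),170+r),.217))
d=L[1]-L[0]; print("bar yaw",np.degrees(np.arctan2(d[1],d[0])))
t0=cv2.imread("pics/top0.png").astype(int);t5=cv2.imread("pics/t5.png").astype(int)
for n,(x,y) in dict(bottle=(179,268),dish=(384,254),timer=(194,180)).items(): print(n,np.abs(t0-t5)[y-14:y+14,x-14:x+14].mean())
```

```text
0.2033 [223.33776936 228.43191946]
0.206 [223.03590614 225.04147875]
0.25 [217.97790789 168.1951047 ]
2.8880636604774534
19.75
bar yaw -66.99640823371277
bottle 63.72491496598639
dish 6.613520408163265
timer 60.81675170068027
```

View pics/t5.png

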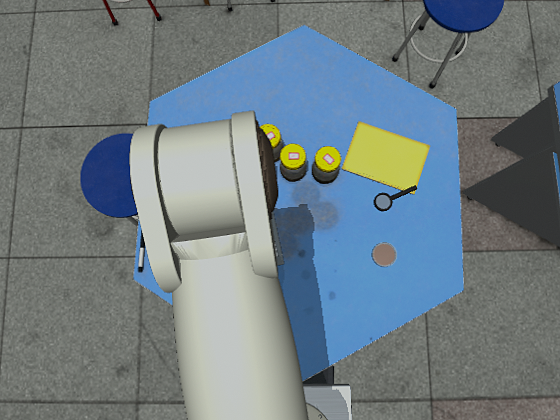

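The top view is just covered by the arm, which hides the bottle and timer. The dish is unchanged at (384,254), and the bottle and timer appear undisturbed in the other views. Handing in.

```bash
python3 -c "
from workcell import bot
print(bot.job_done())"
```

```text
the job is handed in; nothing more can be done
None
```

The probe is locked with its tip resting on the bottom of the hole, and the job was handed in at about 20 s of the 45 s allowed. No verdict was reported.

**What I did:**
- **Pressing:** I gripped the bar and lowered the probe about 46.8 mm. The push force then rose about 2.8 N above the free-sliding level, which puts the tip about 2.5 mm in.
- **Locking:** I turned the knob about 68° clockwise until it reached a hard stop, where the torque rose to 0.86 N m. I then eased the twist, opened the gripper and moved straight up.

**Last checks:**
- **Knob angle:** the bar now points at about -67°, against about -64° expected for fully locked.
- **Probe height:** the knob sits at the height where it was locked, by eye to within a couple of mm, and did not spring back.
- **Gripper:** the wrist force is near zero, so nothing is being touched.
- **Dish:** it is unchanged in the top view.
- **Bottle and timer:** the arm hid both in the last top picture, so that check failed. The scene view shows the bottle in the same place as before. The timer looked undisturbed in the wrist view, but I did not measure its position.
- **Force on the wood:** the push rose from 5.6 N to about 7 N while locking, which I put down to the brake dragging. The tip force is only inferred from wrist force and height, not measured directly.

From the contact height, the hole is roughly 36 mm deep.

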